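# Unbolt the guard of the cylinder test box

### The job

The pressure test is over: unbolt the clear guard of the test box so that the fitter can get at the cylinder. With one fingertip press the red spring catch down and keep it down while another finger pushes the bolt's black knob to draw the bolt out of the guard's keeper; push it all the way back, then take your hand away so that the catch springs up and locks the bolt open. Leave the guard shut and do not disturb the loose parts lying about.

Things in the scene. Friction and masses are not known exactly. Their poses are not given: they have to be found in the camera images.
- test_box: Fixed grey steel test box, 314 x 380 mm, 88 mm high, under a clear hinged guard. Origin: on the bench, straight below the bolt's centre line. z up; -x is its front, towards the robot. The bolt lies along its y above a flat front ledge (x -75 to +63 mm, 88 mm high); its end sits in the guard's keeper at y = 61 to 71 mm. Drawing the bolt moves it along the box's -y.
- bolt (a joint): The guard bolt, a flat bar 20 mm wide, top 118 mm above the bench. Value in m, distance drawn along the box's -y: 0 to 0.002 bolted, 0.046 at its stop, fully drawn. With the catch up it moves 2.5 mm at most; with the catch down it slides with 2 to 8 N. At 0.041 to 0.046 the catch, if not held, snaps up into a second notch and locks it open.
- bolt_knob (a point): Centre of the bolt's upright black knob, a cylinder of 16 mm diameter and 42 mm height, 118 to 160 mm above the bench (this point is at 139 mm); it moves with the bolt. Nothing else on the bolt line (guide staples, keeper) is higher than 124 mm.
- catch (a joint): Spring safety catch, a leaf hinged behind the bolt, its nose in a notch under the bolt. Value in rad: 0 up (locking), bolt free above 0.08, 0.12 fully down. Full travel lowers the thumb plate 11 mm; it takes 4 N at first, 8 N at the bottom. When the bolt has slid a few mm it keeps the nose down itself (about 0.08) until the second notch comes.
- catch_plate (a point): Middle of the top face of the catch's red thumb plate, 28 mm (along the box's x) by 46 mm (along its y), 138 mm above the bench when up, about 127 mm fully down. It lies 45 mm towards -x of the bolt line and, with the bolt home, 19 mm towards +y of the knob's centre. A finger may slide along it.
- guard (a joint): The clear hinged guard. Value in rad: 0 shut, grows as it is lifted. It stays shut in this job.
- exhaust_valve: Loose brass quick-exhaust valve, 30 mm across and 42 mm high, standing on the box's ledge near its +y end; origin under its centre. Leave alone.
- rod_clevis: Loose steel rod clevis, 24 mm square and 46 mm high, standing on the box's ledge near its -y end; origin under its centre. Leave alone.
- end_cap: Loose black cylinder end cap, 65 mm square and 38 mm high, on the bench; origin under its centre. Leave alone.
- flange: Loose grey cast-iron mounting flange, 90 mm square and 14 mm thick, flat on the bench; origin under its centre. Leave alone.
- piston: Loose aluminium piston, 49 mm diameter, 29 mm high, on the bench; origin under its centre. Leave alone.
- grease_tin: Loose yellow tin, 68 mm diameter, 50 mm high, on the bench; origin under its centre. Leave alone.

How it is judged:
By the outcome, as a careful person would: the job done as asked, in the order asked, and still so for the second after the job is handed in, with the robot touching nothing.
It also fails if it takes over 35 s, if anything falls off the work surface, if the arm or the gripper's body presses on something with over 40 N, if the wrist force passes 120 N, or if a joint passes its speed limit or range.

### The arm

A 7-joint arm with a two-finger parallel gripper is mounted at the origin on the work surface. World frame = base frame: x ahead of the robot, y to its left, z up, the work surface at z = 0. Lengths are in m, angles in rad, forces in N, time in s.
With the tool pointing down it reaches from about 0.425 to 0.95 m from the base axis. Payload 16.7 kg.
Tool frame: the origin (TCP) lies at the very end of the fingers, on their centre line; the grasp point (between the pads) lies 19 mm behind it; z points along the fingers, y is the direction in which the jaws open and shut (so a half turn about z gives the same grasp; the last joint's range is limited). The gripper opens to 94 mm and grips with 3 to 60 N. Pads are 16 mm wide; open, the fingers measure 119 mm over their backs; the gripper's body (75 mm by 177 mm) begins 78 mm behind the grasp point.
Start: joints at [-1.25, 0.426, 0.074, 1.606, -0.034, 1.111, -0.067], TCP at [0.306, 0.602, 0.205] pointing down, gripper open.
Joint ranges: [-2.85, 2.85], [-0.5, 2.14], [-1.23, 1.37], [0.21, 2.46], [-1.02, 4.16], [0.16, 2.05], [-2.73, 2.73]. Speed limits (rad/s): [1.89, 1.89, 2.39, 2.39, 3.01, 3.01, 3.01].

### API

Orientations are given as a 3x3 rotation matrix whose columns are the frame's x, y, z axes.
In Python, from plant import readout, eyes, ctrl gives the robot as it stands. The module is installed in compiled form; this text tells all that it offers.
- The arm moves only by the shell command python3 -m handwheel 'ROWS' [FORCE]. ROWS is JSON, a list of rows, each an object with "claw": the closure, from -1 (fully open) to 1 (shut), so that 0 is half open; "dp": the shift along the tool's x, y, z in mm, a list of three; "twist": the turn about the tool's z in degrees. A call has 1 to 20 rows; each row is the pose to reach, as a shift and turn from the pose commanded when the call began, along the tool's axes at that moment; what a row does not reach only later rows make up. A row lasts 1/10 s, in which the tool goes at most 50 mm and 8.59 degrees, less where a joint would pass 70% of its speed; a pose out of reach is approached as far as the arm can. A call with a gripper value outside its range is refused whole. The fingers move at their own pace and stop on an object; FORCE is the grip in N (left out, the last holds). Time passes only in rows, so rows that repeat a pose let the fingers close. It gives the time, the measured TCP pose, the force and the opening at its end, in the units of the state.
- readout.get_obs(): the state, without advancing time (a new reading comes with each control period).
- eyes.snapshot(name): name is "side" or "top" or "wrist"; returns a dict with "pixels" (400x640x3 uint8, blue, green, red), "z_map" (400x640 float32, m along the optical axis (not along the pixel's ray), 0 where there is no reading), "K" (3x3 intrinsics, pixels), "cam_to_world" (4x4, takes a point from camera to world coordinates). Camera axes: x right, y up, looking along -z (the intrinsics and any distortion apply to the point x, -y, -z); pixel columns grow to the right and rows downward; lengths in m; the calibration is good to about 2 mm. The wrist camera is an equidistant fisheye: a pixel r from the principal point sees the ray r / f radians off the axis. A picture is of the moment at which its call begins.
- ctrl.sign_off(): hands the job in, once; it reports no verdict.
The state is a dict: "t": time; "joint_positions": joint angles; "joint_vel": joint speeds; "joint_torque": joint torques, N m; "eef_pos": TCP position; "tcp_rot": TCP orientation; "contact_force": force on the tool from outside, world axes, zero at the start; "ft_torque": the same for the moment, N m; "finger_gap": finger opening in m.
Only numpy, scipy, OpenCV 4.12 (cv2) and the standard library are available. Lean on these libraries where they do the work, as an engineer would, in place of code of your own. Each camera call takes 0.05 s, during which the arm holds its last target.

## Working session

There is one attempt and no reset: what is moved stays moved. The work goes in short steps, Python scripts to look and compute and a shell command to move; the robot and the scene stay as the last step left them, time stands still between calls to the robot, and variables do not carry over. Pictures are saved under pics/ and viewed, and the job is handed in when it is done.

```bash
mkdir -p pics
cat > h.py <<'E'
import numpy as np,cv2,pickle
from plant import readout,eyes,ctrl
def snap(n,tag):
    s=eyes.snapshot(n); pickle.dump(s,open(f'{tag}.pkl','wb')); cv2.imwrite(f'pics/{tag}.png',s['pixels']); return s
def load(tag): return pickle.load(open(f'{tag}.pkl','rb'))
def w(s,u,v,z=None):
    K=s['K'];T=np.array(s['cam_to_world']);d=np.array([(u-K[0,2])/K[0,0],-(v-K[1,2])/K[1,1],-1.])
    if z is None:
        return T[:3,:3]@(d*s['z_map'][int(v),int(u)])+T[:3,3]
    r=T[:3,:3]@d; return T[:3,3]+r*(z-T[2,3])/r[2]
E
python3 - <<'E'
from h import *
for n in('side','top'): 
    s=snap(n,n+'1'); print(s['K'],s['cam_to_world'])
o=readout.get_obs(); print(o)
E
```

```text
[[466.8295701    0.         321.32421389]
 [  0.         466.8295701  196.77702915]
 [  0.           0.           1.        ]] [[ 0.72220139  0.40728616 -0.55905558 -0.26770925]
 [-0.69158352  0.43889192 -0.57366027 -0.86224477]
 [ 0.01172109  0.80093187  0.59864076  1.02724227]
 [ 0.          0.          0.          1.        ]]
[[383.59671286   0.         317.21184991]
 [  0.         383.59671286 197.25328989]
 [  0.           0.           1.        ]] [[ 0.00782586  0.992152   -0.1247925   0.44693602]
 [-0.99996281  0.00731229 -0.00457293 -0.00748193]
 [-0.00362452  0.12482365  0.99217232  1.29711166]
 [ 0.          0.          0.          1.        ]]
{'t': 0.1, 'joint_positions': array([-1.25046902,  0.42669046,  0.07385669,  1.60653806, -0.03407915,
        1.11079595, -0.06712258]), 'joint_vel': array([ 0.00211526, -0.00266192, -0.00081967, -0.00193936,  0.00024342,
       -0.00231214, -0.0019054 ]), 'joint_torque': array([ 7.74605724e-03, -9.37469029e+01,  3.67687292e+00, -4.55039084e+01,
       -4.84187691e-02,  1.69845979e-02, -9.96323109e-06]), 'eef_pos': array([0.30544843, 0.60149178, 0.20483393]), 'tcp_rot': array([[-8.91624706e-01,  4.52774992e-01, -4.36000364e-04],
       [ 4.52775190e-01,  8.91624048e-01, -1.08856091e-03],
       [-1.04124749e-04, -1.16799795e-03, -9.99999312e-01]]), 'contact_force': array([-0.4574315 , -0.08459455, -0.23680332]), 'ft_torque': array([ 0.00088297, -0.04585061,  0.03916494]), 'finger_gap': 0.09379183763967329}
```

View pics/top1.png

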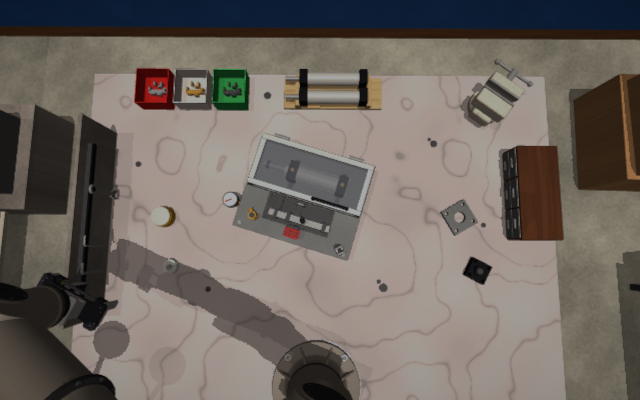

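View pics/side1.png

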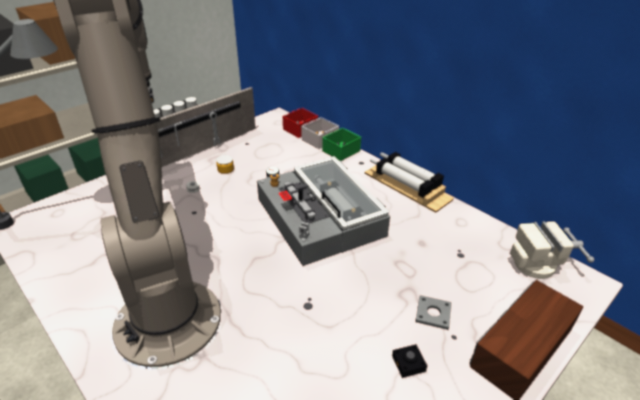

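The top view shows the box at about (303,205), the red plate at (291,233), the valve at (252,214) and the clevis at (340,250). I'll enlarge both views.

```bash
python3 - <<'E'
from h import *
s=load('top1');c=s['pixels'][125:265,225:385];cv2.imwrite('pics/topc.png',cv2.resize(c,None,fx=5,fy=5,interpolation=cv2.INTER_CUBIC)[:600*2][:700])
s=load('side1');c=s['pixels'][155:265,250:395];cv2.imwrite('pics/sidec.png',cv2.resize(c,None,fx=5,fy=5,interpolation=cv2.INTER_CUBIC))
E
python3 -c "
import cv2
im=cv2.imread('pics/topc.png');cv2.imwrite('pics/topc2.png',im[100:700])"
```

```text
(no output)
```

View pics/topc2.png

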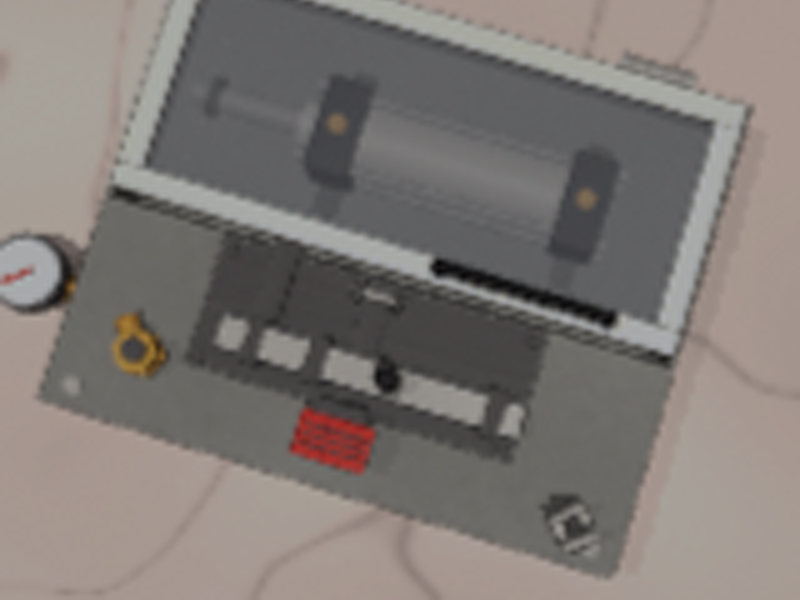

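View pics/sidec.png

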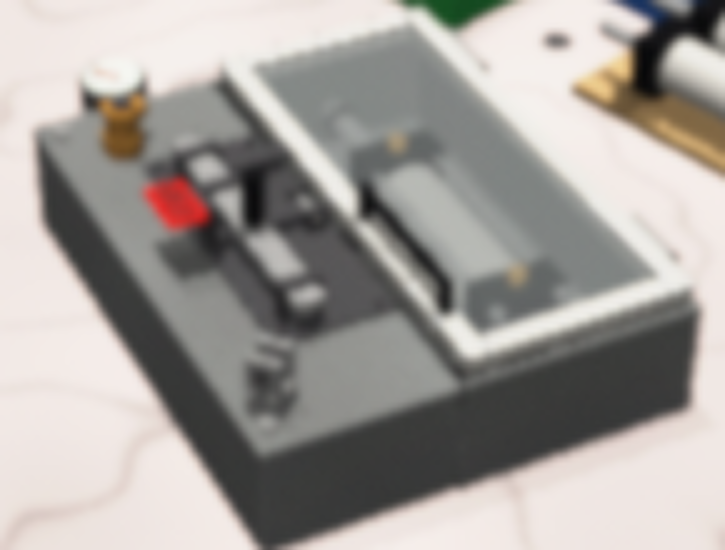

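Run:
```python
from h import *
np.set_printoptions(precision=4,suppress=True)
s=load('top1')
p=lambda x,y,z:w(s,224.6+x/5,144.6+y/5,z)
L=p(40,398,.088);R=p(612,577,.088);print('L',L,'R',R,np.linalg.norm(L-R))
k=p(387,372,.160);print('knob',k, w(s,302,219))
pl=np.mean([p(*c,.138) for c in((303,408),(377,425),(365,472),(291,452))],0);print('plate',pl)
print('plate depth',w(s,291,233))
Y=(L-R);Y/=np.linalg.norm(Y);X=np.array([Y[1],-Y[0],0]);print('yaw',np.degrees(np.arctan2(X[1],X[0])))
print('k-pl box',(k-pl)@X,(k-pl)@Y)
for n,q in dict(valve=p(133,350,.115),clevis=p(575,525,.134),gauge=p(32,275,.1)).items(): print(n,q,(q-k)@X,(q-k)@Y)
for x,y in ((525,292),(440,267),(610,318),(30,275),(280,226),(700,220),(387,375),(575,525),(133,350)): print(x,y,w(s,224.6+x/5,144.6+y/5))
# box origin check: ledge front edge at x=-75
M=(L+R)/2; print('front edge mid vs knob',(M-k)@X,(M-k)@Y, 'plate',(pl-M)@X,(pl-M)@Y)
# side view
s=load('side1'); q=lambda x,y,z:w(s,249.6+x/5,154.6+y/5,z)
k2=q(254,168,.160);pl2=q(177,204,.138);print('side knob',k2,'plate',pl2)
print('side L',q(38,130,.088),'R',q(262,457,.088))
```

```text
L [0.5115 0.2641 0.088 ] R [ 0.4029 -0.0961  0.088 ] 0.37622785923087615
knob [0.5246 0.0424 0.16  ] [0.5245 0.0423 0.1609]
plate [0.4853 0.0748 0.138 ]
plate depth [0.4837 0.0759 0.1381]
yaw -16.770994421058706
k-pl box 0.046922533225687055 -0.019680487518832925
valve [0.5401 0.2015 0.115 ] -0.03109226993243605 0.15685500148822037
clevis [ 0.4352 -0.0706  0.134 ] -0.05294371432360775 -0.1339679297466753
gauge [0.5881 0.2692 0.1   ] -0.004663936409094446 0.23544030848919634
525 292 [ 0.5759 -0.0401  0.1335]
440 267 [0.5912 0.012  0.1313]
610 318 [ 0.5603 -0.0918  0.1345]
30 275 [0.5888 0.272  0.0933]
280 226 [0.6194 0.1131 0.1063]
700 220 [ 0.625  -0.1503  0.1071]
387 375 [0.5228 0.0423 0.1606]
575 525 [ 0.4352 -0.0707  0.1316]
133 350 [ 0.4469 -0.0075  1.2971]
front edge mid vs knob -0.0765501268641096 0.020360033954902115 plate 0.029627593638422534 -0.0006795464360691943
side knob [0.5249 0.0469 0.16  ] plate [0.4829 0.074  0.138 ]
side L [0.5099 0.2597 0.088 ] R [ 0.4004 -0.0983  0.088 ]
```

Knob top is near (0.525, 0.044) and the plate near (0.4845, 0.0745). Box yaw is about -17°, and both cameras agree. First I'll move above the box, turn, and set the finger gap to about 37 mm.

```bash
python3 -m handwheel '[{"claw":0.2,"dp":[-20,-18,-10],"twist":-4},{"claw":0.2,"dp":[-50,-45,-15],"twist":-10},{"claw":0.2,"dp":[-80,-72,-15],"twist":-16},{"claw":0.2,"dp":[-110,-98,-15],"twist":-22},{"claw":0.2,"dp":[-140,-125,-15],"twist":-28},{"claw":0.2,"dp":[-170,-152,-15],"twist":-34},{"claw":0.2,"dp":[-200,-179,-15],"twist":-40},{"claw":0.2,"dp":[-230,-206,-15],"twist":-46},{"claw":0.2,"dp":[-260,-233,-15],"twist":-52},{"claw":0.2,"dp":[-290,-259,-15],"twist":-58},{"claw":0.2,"dp":[-320,-286,-15],"twist":-64},{"claw":0.2,"dp":[-350,-313,-15],"twist":-70},{"claw":0.2,"dp":[-380,-340,-15],"twist":-76},{"claw":0.2,"dp":[-400,-358,-15],"twist":-80},{"claw":0.2,"dp":[-414,-370,-15],"twist":-82},{"claw":0.2,"dp":[-419,-375,-15],"twist":-82},{"claw":0.2,"dp":[-419,-375,-15],"twist":-82},{"claw":0.2,"dp":[-419,-375,-15],"twist":-82},{"claw":0.2,"dp":[-419,-375,-15],"twist":-82}]' 20
cat > rel.py <<'E'
from h import *
np.set_printoptions(precision=4,suppress=True)
o=readout.get_obs();R=o['tcp_rot'];t=o['eef_pos']
a=np.radians(-16.9);X=np.array([np.cos(a),np.sin(a),0]);Y=np.array([-np.sin(a),np.cos(a),0]);K=np.array([.525,.044,0])
print('t',o['t'],'tcp',t,'gap',o['finger_gap'],'F box',o['contact_force']@X,o['contact_force']@Y,o['contact_force'][2])
h=o['finger_gap']/2+.00625
for n,sg in(('+y',1),('-y',-1)):
    q=t+sg*h*R[:,1]; d=q-K; print('finger',n,'rel knob box mm',1e3*d@X,1e3*d@Y,'z',q[2]*1e3)
print('box X in tool',R.T@X,'box Y in tool',R.T@Y,'jaw ang',np.degrees(np.arctan2(R[:,1]@Y,R[:,1]@X)))
E
python3 rel.py
```

```text
t: 2.0
eef_pos: [0.509, 0.0789, 0.2204]
tcp_rot: [[-0.572, -0.821, -0.0], [-0.821, 0.572, 0.0], [0.0, 0.0, -1.0]]
contact_force: [-0.2, 0.5, -0.0]
finger_gap: 0.0374
t 2.0 tcp [0.509  0.0789 0.2204] gap 0.03740876697967697 F box -0.32607408537750326 0.3986622841583913 -0.001405997897101767
finger +y rel knob box mm -49.190833562404784 36.48662107684532 z 220.41297194517333
finger -y rel knob box mm -1.7139217920720018 21.097416700560643 z 220.39688317038838
box X in tool [-0.3083 -0.9513 -0.0003] box Y in tool [-0.9513  0.3083  0.0001] jaw ang 162.04037492544262
```

Run:
```python
from h import *
s=snap('wrist','wr1');print(s['K'])
cv2.imwrite('pics/wr1b.png',cv2.resize(s['pixels'],None,fx=1.25,fy=1.25))
s=snap('side','side2');cv2.imwrite('pics/side2c.png',cv2.resize(s['pixels'][100:250,230:400],None,fx=4,fy=4,interpolation=cv2.INTER_CUBIC))
```

```text
[[309.70691629   0.         321.00412745]
 [  0.         309.70691629 198.32038957]
 [  0.           0.           1.        ]]
```

View pics/wr1b.png

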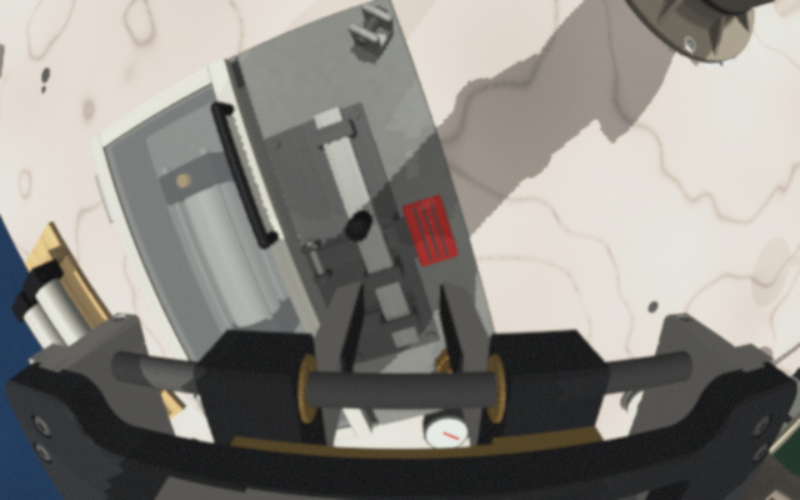

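View pics/side2c.png

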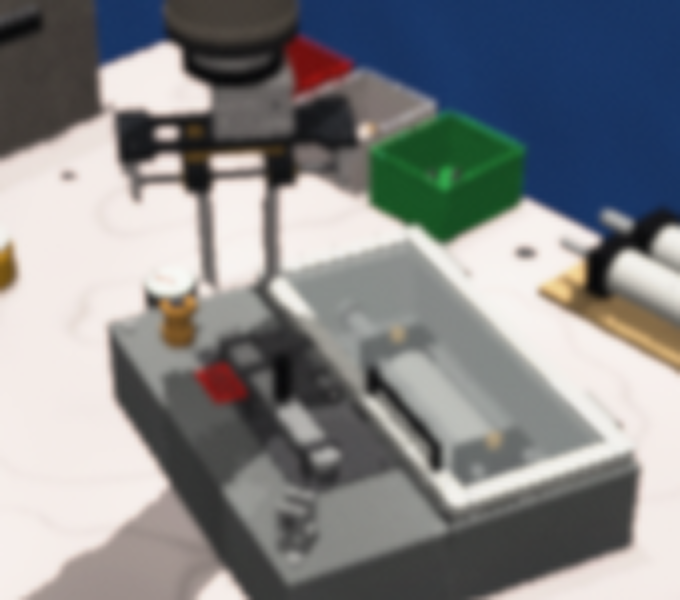

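The wrist view shows the fingertips (about (345,330) and (450,330)) just off the knob's +y side and heading for the plate. Nothing is in the way, so I descend to just above the plate.

```bash
python3 -m handwheel '[{"claw":0.2,"dp":[0,0,20],"twist":0},{"claw":0.2,"dp":[0,0,45],"twist":0},{"claw":0.2,"dp":[0,0,65],"twist":0},{"claw":0.2,"dp":[0,0,75],"twist":0},{"claw":0.2,"dp":[0,0,77],"twist":0},{"claw":0.2,"dp":[0,0,77],"twist":0}]'; python3 rel.py
python3 - <<'E'
from h import *
s=snap('wrist','wr2')
cv2.imwrite('pics/wr2b.png',cv2.resize(s['pixels'][60:360,160:500],None,fx=2,fy=2,interpolation=cv2.INTER_CUBIC))
s=snap('side','side3');cv2.imwrite('pics/side3c.png',cv2.resize(s['pixels'][120:220,250:360],None,fx=6,fy=6,interpolation=cv2.INTER_CUBIC))
E
```

```text
t: 2.7
eef_pos: [0.5096, 0.078, 0.1438]
tcp_rot: [[-0.572, -0.82, 0.0], [-0.82, 0.572, 0.0], [-0.0, -0.0, -1.0]]
contact_force: [0.4, -0.6, -0.2]
finger_gap: 0.0378
t 2.7 tcp [0.5096 0.078  0.1438] gap 0.03778289619723441 F box 0.5835273030657041 -0.4312063653056109 -0.17554423091772386
finger +y rel knob box mm -48.556950788599465 35.823192239624134 z 143.8350891250339
finger -y rel knob box mm -0.7381497391967118 20.275462287114976 z 143.8381718730563
box X in tool [-0.3092 -0.951   0.0001] box Y in tool [-0.951   0.3092  0.0001] jaw ang 161.98866489704258
```

View pics/wr2b.png

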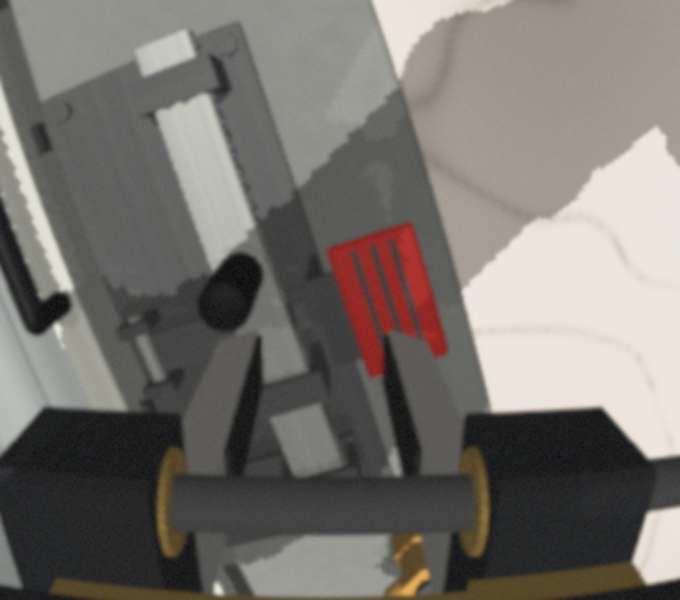

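View pics/side3c.png

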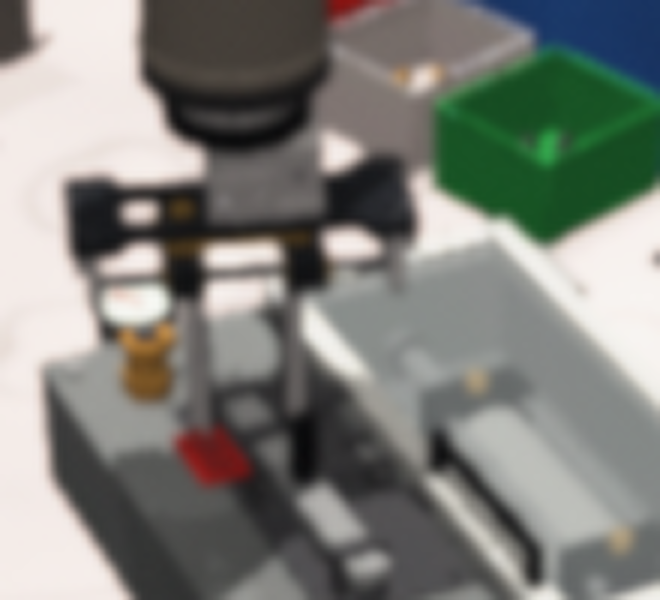

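One finger is over the +y half of the red plate (crop (400,350)), the other just short of the knob at (240,340). Press down.

```bash
python3 -m handwheel '[{"claw":0.2,"dp":[0,0,4],"twist":0},{"claw":0.2,"dp":[0,0,7],"twist":0},{"claw":0.2,"dp":[0,0,9],"twist":0},{"claw":0.2,"dp":[0,0,11],"twist":0},{"claw":0.2,"dp":[0,0,12],"twist":0},{"claw":0.2,"dp":[0,0,13],"twist":0},{"claw":0.2,"dp":[0,0,14],"twist":0},{"claw":0.2,"dp":[0,0,15],"twist":0},{"claw":0.2,"dp":[0,0,15],"twist":0}]'; python3 rel.py
```

```text
t: 3.7
eef_pos: [0.5087, 0.0782, 0.1285]
tcp_rot: [[-0.572, -0.82, -0.001], [-0.82, 0.572, 0.0], [0.0, 0.001, -1.0]]
contact_force: [-6.8, 2.1, 9.3]
finger_gap: 0.0377
t 3.7 tcp [0.5087 0.0782 0.1285] gap 0.03771588640751721 F box -7.139637551138682 0.006022489504095452 9.30507680993803
finger +y rel knob box mm -49.41795134896945 35.749469963782246 z 128.56011857572048
finger -y rel knob box mm -1.661295999805212 20.227464530666545 z 128.49329875720983
box X in tool [-0.3091 -0.951  -0.0014] box Y in tool [-0.951   0.3091  0.0001] jaw ang 161.99465296004186
```

The catch is down: tip z is 128.5 mm and the force 9 N. Now I push the knob along -y, twisting gradually so the pressing finger stays on the plate. First half:

```bash
python3 -m handwheel '[{"claw":0.2,"dp":[2,-0.9,0.3],"twist":1},{"claw":0.2,"dp":[4,-1.8,0.3],"twist":2},{"claw":0.2,"dp":[6,-2.7,0.3],"twist":3.5},{"claw":0.2,"dp":[8,-3.6,0.3],"twist":5},{"claw":0.2,"dp":[10,-4.5,0.3],"twist":6},{"claw":0.2,"dp":[12,-5.3,0.3],"twist":7},{"claw":0.2,"dp":[14,-6.2,0.3],"twist":8},{"claw":0.2,"dp":[16,-7.1,0.3],"twist":9.5},{"claw":0.2,"dp":[18,-8,0.3],"twist":10.5},{"claw":0.2,"dp":[18.8,-8.3,0.3],"twist":11},{"claw":0.2,"dp":[18.8,-8.3,0.3],"twist":11}]'; python3 rel.py;python3 - <<'E'
from h import *
s=snap('wrist','wr3')
cv2.imwrite('pics/wr3b.png',cv2.resize(s['pixels'][60:360,160:500],None,fx=2,fy=2,interpolation=cv2.INTER_CUBIC))
s=snap('side','side4');cv2.imwrite('pics/side4c.png',cv2.resize(s['pixels'][120:220,250:360],None,fx=6,fy=6,interpolation=cv2.INTER_CUBIC))
E
```

```text
t: 4.8
eef_pos: [0.5069, 0.0588, 0.1291]
tcp_rot: [[-0.718, -0.696, 0.003], [-0.696, 0.718, 0.002], [-0.003, -0.001, -1.0]]
contact_force: [3.7, 5.6, 7.9]
finger_gap: 0.0375
t 4.8 tcp [0.5069 0.0588 0.1291] gap 0.03753577185670491 F box 1.932410928741442 6.415902835390627 7.880517449709671
finger +y rel knob box mm -43.48840292130825 21.08089503380819 z 129.09333301264977
finger -y rel knob box mm 0.2699310889102631 -3.1839891526524076 z 129.13877928900504
box X in tool [-0.4849 -0.8745  0.0025] box Y in tool [-0.8745  0.485   0.0026] jaw ang 150.990742342406
```

View pics/wr3b.png

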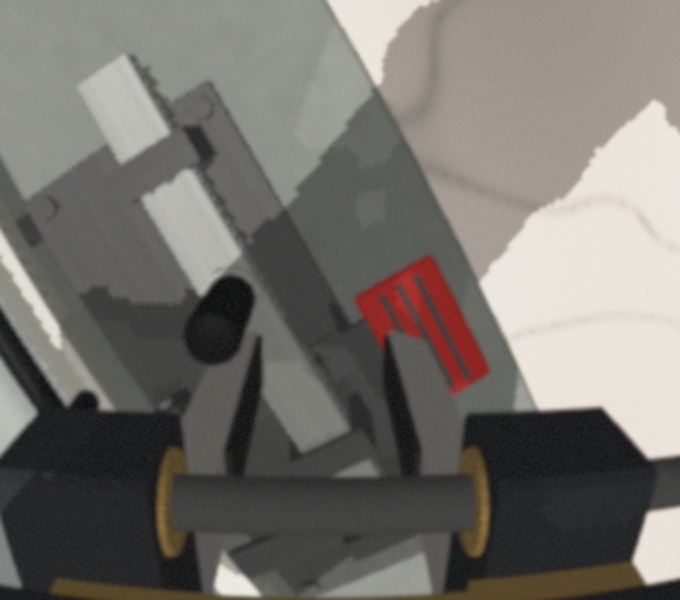

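View pics/side4c.png

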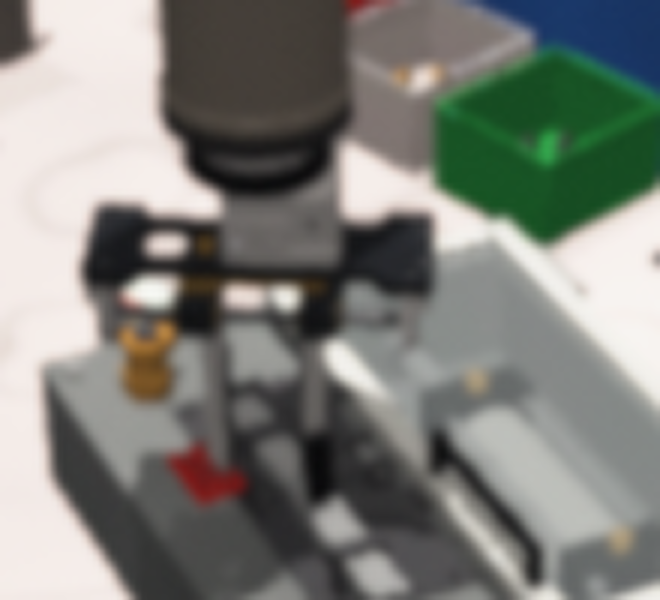

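The bolt has moved about 20 mm: its end now projects past the far staple at crop (120,110). The pressing finger is still on the plate at (395,350). I continue to near the stop.

```bash
python3 -m handwheel '[{"claw":0.2,"dp":[2,-1,0.5],"twist":1},{"claw":0.2,"dp":[4,-1.9,0.5],"twist":2},{"claw":0.2,"dp":[6,-2.9,0.5],"twist":3},{"claw":0.2,"dp":[8,-3.8,0.5],"twist":4},{"claw":0.2,"dp":[10,-4.8,0.5],"twist":5},{"claw":0.2,"dp":[12,-5.8,0.5],"twist":6},{"claw":0.2,"dp":[14,-6.7,0.5],"twist":7},{"claw":0.2,"dp":[16,-7.7,0.5],"twist":8},{"claw":0.2,"dp":[17.7,-8.5,0.5],"twist":9},{"claw":0.2,"dp":[17.7,-8.5,0.5],"twist":9}]'; python3 rel.py;python3 - <<'E'
from h import *
s=snap('wrist','wr4')
cv2.imwrite('pics/wr4b.png',cv2.resize(s['pixels'][60:360,160:500],None,fx=2,fy=2,interpolation=cv2.INTER_CUBIC))
E
```

```text
t: 5.9
eef_pos: [0.5002, 0.0403, 0.1287]
tcp_rot: [[-0.818, -0.575, 0.003], [-0.575, 0.818, 0.002], [-0.004, -0.001, -1.0]]
contact_force: [3.7, 5.8, 8.2]
finger_gap: 0.0376
t 5.9 tcp [0.5002 0.0403 0.1287] gap 0.03760033444342155 F box 1.8977172445041113 6.610377179507959 8.154118335965135
finger +y rel knob box mm -42.366904206098184 4.710608189962949 z 128.67611454392832
finger -y rel knob box mm -2.9055815914359853 -26.15760921582063 z 128.70224945387406
box X in tool [-0.6161 -0.7876  0.0027] box Y in tool [-0.7876  0.6161  0.0026] jaw ang 141.96606743929743
```

View pics/wr4b.png

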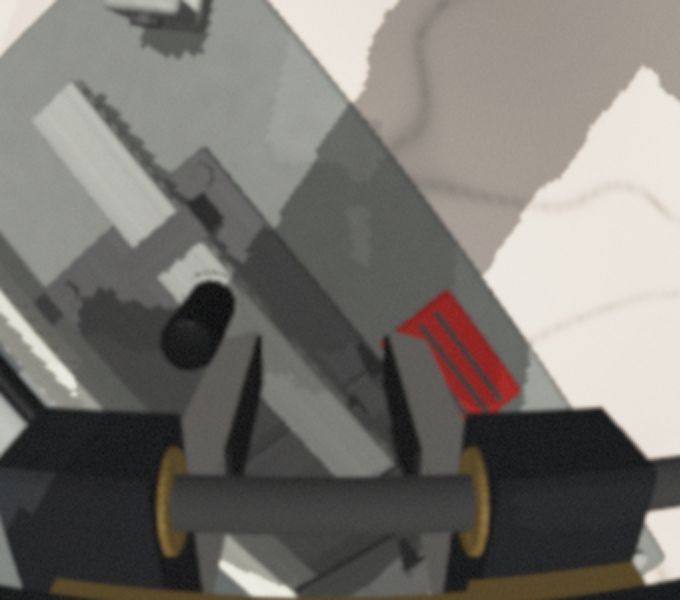

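The bolt is nearly home at about 43 mm and the catch is still held down. I'll feel for the stop.

```bash
python3 -m handwheel '[{"claw":0.2,"dp":[0.6,-0.4,0],"twist":0},{"claw":0.2,"dp":[1.2,-0.9,0],"twist":0},{"claw":0.2,"dp":[1.6,-1.2,0],"twist":0},{"claw":0.2,"dp":[1.6,-1.2,0],"twist":0}]'; python3 rel.py
```

```text
t: 6.35
eef_pos: [0.4999, 0.0394, 0.1287]
tcp_rot: [[-0.818, -0.576, 0.004], [-0.576, 0.818, 0.003], [-0.005, -0.0, -1.0]]
contact_force: [4.1, 11.4, 6.5]
finger_gap: 0.0377
t 6.35 tcp [0.4999 0.0394 0.1287] gap 0.03771420044703921 F box 0.6188028310284799 12.050631828011145 6.495953467069015
finger +y rel knob box mm -42.52640425715113 3.7430319081897636 z 128.71662289501356
finger -y rel knob box mm -2.9279661269419064 -27.13462363433952 z 128.72014146565513
box X in tool [-0.6149 -0.7886  0.0028] box Y in tool [-0.7886  0.6149  0.0035] jaw ang 142.05397999129082
```

```bash
python3 -m handwheel '[{"claw":0.2,"dp":[0.6,-0.4,0],"twist":0},{"claw":0.2,"dp":[1.2,-0.9,0],"twist":0},{"claw":0.2,"dp":[1.2,-0.9,0],"twist":0}]'; python3 rel.py;python3 - <<'E'
from h import *
s=snap('wrist','wr5')
cv2.imwrite('pics/wr5b.png',cv2.resize(s['pixels'][60:360,160:500],None,fx=2,fy=2,interpolation=cv2.INTER_CUBIC))
E
```

```text
t: 6.65
eef_pos: [0.4998, 0.039, 0.1288]
tcp_rot: [[-0.817, -0.577, 0.005], [-0.577, 0.817, 0.004], [-0.006, 0.0, -1.0]]
contact_force: [6.2, 17.1, 5.0]
finger_gap: 0.038
t 6.65 tcp [0.4998 0.039  0.1288] gap 0.03800468836721652 F box 0.9848853159631261 18.203700427118633 4.957502214084629
finger +y rel knob box mm -42.599062592167805 3.408687707925237 z 128.83770810245193
finger -y rel knob box mm -2.7431774111740124 -27.611173779808265 z 128.8251864841706
box X in tool [-0.6142 -0.7892  0.0033] box Y in tool [-0.7891  0.6142  0.0047] jaw ang 142.10635457845027
```

View pics/wr5b.png

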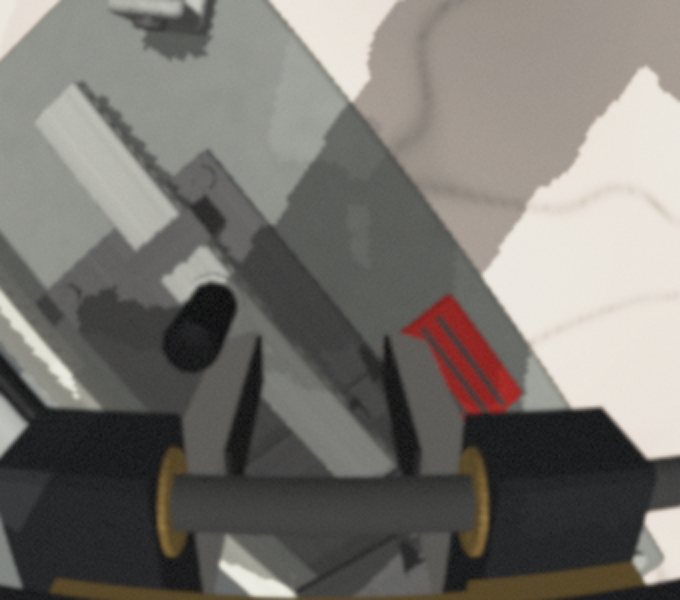

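The force climbed to 18 N with hardly any movement, so the bolt is on its stop. I ease off the knob and lift straight up.

```bash
python3 -m handwheel '[{"claw":0.2,"dp":[-1.6,1.2,0],"twist":0},{"claw":0.2,"dp":[-3.2,2.4,0],"twist":0},{"claw":0.2,"dp":[-3.2,2.4,0],"twist":0},{"claw":0.2,"dp":[-3.2,2.4,-4],"twist":0},{"claw":0.2,"dp":[-3.2,2.4,-10],"twist":0},{"claw":0.2,"dp":[-3.2,2.4,-20],"twist":0},{"claw":0.2,"dp":[-3.2,2.4,-40],"twist":0},{"claw":0.2,"dp":[-3.2,2.4,-70],"twist":0},{"claw":0.2,"dp":[-3.2,2.4,-100],"twist":0},{"claw":0.2,"dp":[-3.2,2.4,-130],"twist":0},{"claw":0.2,"dp":[-3.2,2.4,-130],"twist":0}]'; python3 rel.py;python3 - <<'E'
from h import *
s=snap('wrist','wr6')
cv2.imwrite('pics/wr6b.png',cv2.resize(s['pixels'][0:300,100:480],None,fx=2,fy=2,interpolation=cv2.INTER_CUBIC))
s=snap('side','side6');cv2.imwrite('pics/side6c.png',cv2.resize(s['pixels'][155:265,250:395],None,fx=5,fy=5,interpolation=cv2.INTER_CUBIC))
snap('top','top6')
E
```

```text
t: 7.8
eef_pos: [0.5, 0.0397, 0.2616]
tcp_rot: [[-0.818, -0.574, 0.005], [-0.574, 0.819, 0.001], [-0.005, -0.001, -1.0]]
contact_force: [-0.3, -0.5, -0.2]
finger_gap: 0.0378
t 7.8 tcp [0.5    0.0397 0.2616] gap 0.037801634081054435 F box -0.14979690029163806 -0.5519008407603354 -0.15359876238971282
finger +y rel knob box mm -42.49884359682049 4.109672057108799 z 261.5776430321365
finger -y rel knob box mm -2.8798205650561783 -26.88359291052391 z 261.6478703696691
box X in tool [-0.6161 -0.7876  0.0039] box Y in tool [-0.7876  0.6161  0.0027] jaw ang 141.9645530096973
```

View pics/wr6b.png

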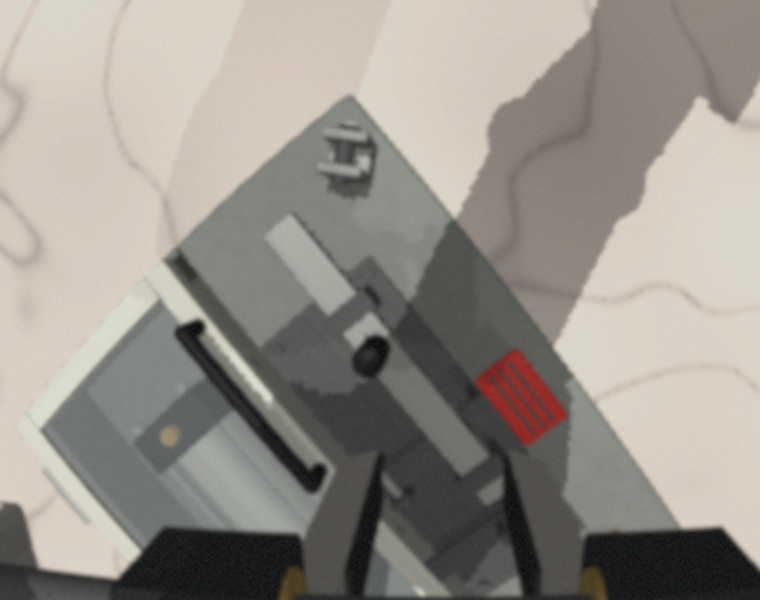

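View pics/side6c.png

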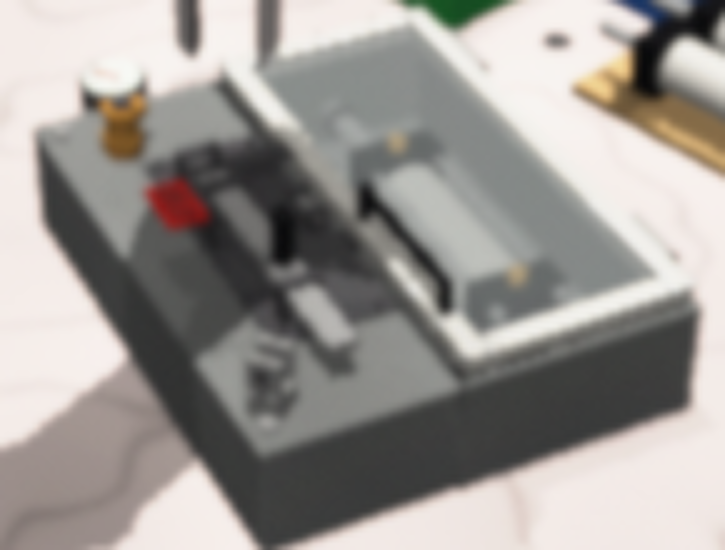

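The side crop shows the plate back at (178,205), its starting spot, and the knob top at (282,208). I'll check the draw and the plate height in numbers.

Run:
```python
from h import *
a=np.radians(-16.9);Y=np.array([-np.sin(a),np.cos(a),0])
s1=load('side1');s=load('side6')
q=lambda s,x,y,z=None:w(s,249.6+x/5,154.6+y/5,z)
print('draw',(q(s1,254,168,.16)-q(s,282,209,.16))@Y)
for ss in(s1,s):
  hsv=cv2.cvtColor(ss['pixels'],cv2.COLOR_BGR2HSV).astype(int);m=((hsv[...,0]<8)|(hsv[...,0]>172))&(hsv[...,1]>170)
  v,u=np.nonzero(m);k=(u>270)&(u<300)&(v>180)&(v<215);v,u=v[k],u[k]
  P=np.array([w(ss,*c) for c in zip(u,v)]);print('plate px',len(u),u.mean(),v.mean(),'z',np.median(P[:,2]))
d=cv2.absdiff(s1['pixels'],s['pixels'])
for c in((122,120),(270,385)):print(c,q(s1,*c),q(s,*c))
```

```text
draw 0.04717117558268721
plate px 71 285.49295774647885 195.53521126760563 z 0.13855127047144522
plate px 64 285.5625 195.6875 z 0.13854860089587268
(122, 120) [0.53125088 0.19017099 0.12167868] [0.53118916 0.19008969 0.12174864]
(270, 385) [ 0.42190901 -0.0819285   0.12083226] [ 0.4238331  -0.07975136  0.11830331]
```

The bolt is drawn about 46 mm, the plate is fully up, the guard is shut and the loose parts have not moved. Handing in.

```bash
python3 -c "
from plant import ctrl;print(ctrl.sign_off())"
```

```text
the job is handed in; nothing more can be done
None
```

The guard is unbolted: the bolt is fully drawn and, as far as the cameras show, the catch has locked it open. I pressed the red catch down with one fingertip (about 9 N) and kept that finger on the plate while the other finger pushed the knob back to its stop. The force rose to 18 N there with almost no further movement. I then eased off, lifted the hand clear and handed the job in at about 8 s.

**Last checks**
- **Bolt:** the side camera put the draw at about 47 mm against the 46 mm stop. The difference is within the 2 mm calibration error.
- **Catch:** the thumb plate is back at 138.5 mm, the same height as at the start, so the catch is up. I did not push the bolt back to test the lock.
- **Guard and loose parts:** the guard is shut, and the valve and clevis look unmoved. The depth readings at the clevis differ by 2–4 mm between pictures; it looks to be in the same place, so I took that as edge noise. I did not re-measure the loose parts on the bench, but the hand never went below about 128 mm.
- **Contact:** the hand was touching nothing when I handed in. Its force reading was under 1 N, and the fingertips were about 10 cm above the knob.

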